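Return the calibrated weights to their pots

TASK

The four stainless weights standing in a mixed row on the felt-topped rack have been calibrated: put each one back, upright and flat on the felt, in its own pot base in the black tray, the largest weight in the largest pot and so on down to the smallest. They are reference weights, so set them down gently without dropping, keep them upright, and never let one touch another; leave the forceps and the blower where they are.

Things in the scene. Friction and masses are not known exactly. Their poses are not given: they have to be found in the camera images.
- w500_mid (a point): 500 g weight, the largest of the four: bright steel knob weight, upright, loose; cylindrical body 38 mm in diameter, 46 mm high, neck and 24 mm knob above, 62 mm in all. Point: on its axis half-way up, 31 mm above its foot; z up its axis. The four start in a mixed row, about 72 mm apart, along a blue-felted aluminium rack (300 by 88 mm, top 14 mm above the bench, ends 24 mm).
- w200_mid (a point): 200 g weight, the second largest of the four: bright steel knob weight, upright, loose; cylindrical body 28 mm in diameter, 34 mm high, neck and 18 mm knob above, 47 mm in all. Point: on its axis half-way up, 23.5 mm above its foot; z up its axis.
- w100_mid (a point): 100 g weight, the second smallest of the four: bright steel knob weight, upright, loose; cylindrical body 22 mm in diameter, 28 mm high, neck and 14.5 mm knob above, 38 mm in all. Point: on its axis half-way up, 19 mm above its foot; z up its axis.
- w50_mid (a point): 50 g weight, the smallest of the four: bright steel knob weight, upright, loose; cylindrical body 18 mm in diameter, 21 mm high, neck and 12 mm knob above, 30 mm in all. Point: on its axis half-way up, 15 mm above its foot; z up its axis.
- pot500: Pot base of the 500 g weight, the largest: round blue plastic, 66 mm over its rim, fixed in the tray. Recess with grey felt: 56 mm wide, 6 mm deep. Origin: centre of the underside; recess floor 12 mm, rim 18 mm above it; z up. The four stand in a mixed straight row, 72 mm apart, along a black tray (304 by 96 mm, aluminium edges 16 mm high, floor 10 mm above the bench); tall white caps stand apart.
- pot200: Pot base of the 200 g weight, the second largest: round red plastic, 56 mm over its rim, fixed in the tray. Recess with grey felt: 46 mm wide, 6 mm deep. Origin: centre of the underside; recess floor 12 mm, rim 18 mm above it; z up.
- pot100: Pot base of the 100 g weight, the second smallest: round green plastic, 50 mm over its rim, fixed in the tray. Recess with grey felt: 40 mm wide, 6 mm deep. Origin: centre of the underside; recess floor 12 mm, rim 18 mm above it; z up.
- pot50: Pot base of the 50 g weight, the smallest: round yellow plastic, 46 mm over its rim, fixed in the tray. Recess with grey felt: 36 mm wide, 6 mm deep. Origin: centre of the underside; recess floor 12 mm, rim 18 mm above it; z up.
- forceps_mid (a point): Steel weight forceps with orange tips lying loose between rack and tray, 130 mm long, 24 mm wide, 8 mm high; the point is at the middle; x runs along them. Not to be moved.
- blower_mid (a point): Dust blower standing loose between rack and tray: black rubber bulb 48 mm in diameter with a slim red nozzle upwards, 88 mm high; the point is on its axis half-way up. Not to be moved.
There are look-alikes about, which are no part of the job. Leave any pink or purple look-alike of the part that bears w200_mid alone.

How it is judged (in metres and radians):
At the end, for the whole second after the job is handed in: Each of the four weights stands upright (within 0.1 rad) on the recess floor of the pot base of its own size (its height within 3 mm of standing there, its axis within 10.5 mm of the pot's centre), released and at rest (horizontal distance between w500_mid and pot500 below 0.0105 m and z of w500_mid in the frame of pot500 between 0.04 and 0.046 m and angle between each of w500_mid, w200_mid, w100_mid, w50_mid's own z axis and vertical below 0.1 rad and linear speed of each of w500, w200, w100, w50 below 0.02 m/s and contact force between the fingers and w500 below 0.05 N and horizontal distance between w200_mid and pot200 below 0.0105 m and z of w200_mid in the frame of pot200 between 0.0325 and 0.0385 m and contact force between the fingers and w200 below 0.05 N and horizontal distance between w100_mid and pot100 below 0.0105 m and z of w100_mid in the frame of pot100 between 0.028 and 0.034 m and contact force between the fingers and w100 below 0.05 N and horizontal distance between w50_mid and pot50 below 0.0105 m and z of w50_mid in the frame of pot50 between 0.024 and 0.03 m and contact force between the fingers and w50 below 0.05 N); the robot touches nothing.
It fails at once if two weights touch each other (contact force between w500 and w200 above 0.3 N or contact force between any of w500, w200 and w100 above 0.3 N or contact force between any of w500, w200, w100 and w50 above 0.3 N).
It fails at once if a weight falls freely from more than about 12 mm ((contact force between the fingers and w500 below 0.01 N and linear speed of w500 above 0.5 m/s) or (contact force between the fingers and w200 below 0.01 N and linear speed of w200 above 0.5 m/s) or (contact force between the fingers and w100 below 0.01 N and linear speed of w100 above 0.5 m/s) or (contact force between the fingers and w50 below 0.01 N and linear speed of w50 above 0.5 m/s)).
It fails at once if a weight is tipped over (more than 35 degrees) (angle between any of w500_mid, w200_mid, w100_mid, w50_mid's own z axis and vertical above 0.61 rad).
It fails at once if the forceps or the blower are shifted by more than 30 mm (distance of any of forceps_mid, blower_mid from where it was at the start of the episode above 0.03 m).
It also fails if it takes over 112 s, if anything falls off the work surface, if the arm or the gripper's body presses on something with over 40 N, if the wrist force passes 120 N, or if a joint passes its speed limit or range.

ROBOT

A 6-joint arm with a two-finger parallel gripper is mounted at the origin on the work surface. World frame = base frame: x ahead of the robot, y to its left, z up, the work surface at z = 0. Lengths are in m, angles in degrees, forces in N, time in s.
With the tool pointing down it reaches from about 0.325 to 0.85 m from the base axis. Payload 4.4 kg.
Tool frame: the origin (TCP) lies at the very end of the fingers, on their centre line; the grasp point (between the pads) lies 19 mm behind it (arm.pinch_z is the z of the grasp point in the tool frame, in m); z points along the fingers, y is the direction in which the jaws open and shut (so a half turn about z gives the same grasp; the last joint's range is limited). The gripper opens to 94 mm and grips with 3 to 60 N. Pads are 16 mm wide; open, the fingers measure 119 mm over their backs; the gripper's body (75 mm by 177 mm) begins 78 mm behind the grasp point.
Start: joints at [56.408, 11.837, 88.321, -0, 79.842, -8.623], TCP at [0.243, 0.521, 0.172] pointing down, gripper open.
Joint ranges: [-156.59, 156.59], [-49.26, 127.26], [12.9, 141.05], [-63.56, 243.56], [4.71, 150.69], [-161.64, 161.64]. Speed limits (degrees/s): [159.86, 159.86, 180, 180, 180, 180].

INTERFACE

Orientations are given as a 3x3 rotation matrix whose columns are the frame's x, y, z axes.
In Python, from rig import arm gives the robot as it stands.
- The arm moves only by the tool servo_tool, never from a script. Its argument "plan" is a list of rows, each a list of 3 entries, a list of its own where there are three numbers: the shift along the tool's x, y, z in mm, then the turn about the tool's z in rad, then the finger opening in mm, from 0 to 94. A call has 1 to 12 rows; each row is the pose to reach, as a shift and turn from the pose commanded when the call began, along the tool's axes at that moment; what a row does not reach only later rows make up. A row lasts 1/12 s, in which the tool goes at most 41.7 mm and 7.16 degrees, less where a joint would pass 70% of its speed; a pose out of reach is approached as far as the arm can. A call with a gripper value outside its range is refused whole. The fingers move at their own pace and stop on an object; "grip_force" is the grip in N (left out, the last holds). Time passes only in rows, so rows that repeat a pose let the fingers close. It gives the time, the measured TCP pose, the force and the opening at its end, in the units of the state.
- arm.sense(): the state, without advancing time (a new reading comes with each control period).
- arm.camera(name): name is "scene" or "top"; returns a dict with "frame" (480x640x3 uint8, blue, green, red), "depth" (480x640 float32, m along the optical axis (not along the pixel's ray), 0 where there is no reading), "K" (3x3 intrinsics, pixels), "dist_coeffs" ([k1, k2, p1, p2, k3] as OpenCV has them; the pictures are not rectified), "pose" (4x4, takes a point from camera to world coordinates). Camera axes: x right, y up, looking along -z (the intrinsics and any distortion apply to the point x, -y, -z); pixel columns grow to the right and rows downward; lengths in m; the calibration is good to about 2 mm. A picture is of the moment at which its call begins.
- arm.close_job(): hands the job in, once; it reports no verdict.
The state is a dict: "time": time; "q": joint angles; "joint_vel": joint speeds; "tau": joint torques, N m; "eef_pos": TCP position; "orientation": TCP orientation; "wrist_force": force on the tool from outside, world axes, zero at the start; "ft_torque": the same for the moment, N m; "finger_gap": finger opening in m.
Only numpy, scipy, OpenCV 4.12 (cv2) and the standard library are available. Lean on these libraries where they do the work, as an engineer would, in place of code of your own. Each camera call takes 0.05 s, during which the arm holds its last target. There are 200 camera calls.

## Working session

There is one attempt and no reset: what is moved stays moved. The work goes in short steps, Python scripts to look and compute and a tool call to move; the robot and the scene stay as the last step left them, time stands still between calls to the robot, and variables do not carry over. Pictures are saved under pics/ and viewed, about 12 in all and at most 16, crops included, and the job is handed in when it is done.

Besides the shell and the picture viewer there is one more tool, called as name(argument=value, ...) on one line, values as JSON. servo_tool: Moves the arm, as the interface text tells. Its arguments: {"type":"object","properties":{"plan":{"type":"array","items":{"type":"array"}},"grip_force":{"type":"number"}},"required":["plan"]}

```bash
mkdir -p pics && ls && python3 - <<'E'
from rig import arm
import cv2,numpy as np
s=arm.sense()
print(s['time'],s['q'],s['eef_pos'],s['orientation'],s['finger_gap'],arm.pinch_z)
for n in('scene','top'):
    c=arm.camera(n);cv2.imwrite(f'pics/{n}0.png',c['frame']);np.savez(f'{n}0.npz',**c)
    print(n,c['K'],c['dist_coeffs'],c['pose'])
E
```

```text
pics
0.0 [ 5.64086391e+01  1.18836790e+01  8.84048254e+01 -1.81143190e-03
  7.98401562e+01 -8.62243306e+00] [0.24224614 0.52051006 0.17099632] [[-9.06539027e-01  4.22120258e-01 -1.21646332e-03]
 [ 4.22121900e-01  9.06537113e-01 -1.88777083e-03]
 [ 3.05902834e-04 -2.22483374e-03 -9.99997478e-01]] 0.09359095055391872 -0.0188
scene [[624.95768768   0.         324.73323738]
 [  0.         624.95768768 241.50277893]
 [  0.           0.           1.        ]] [-0.09321145  0.          0.          0.          0.        ] [[-0.74294463 -0.44745333  0.49781401  1.04920169]
 [ 0.66934204 -0.49240975  0.55633971  0.61332451]
 [-0.00380758  0.74653745  0.66533251  0.72313298]
 [ 0.          0.          0.          1.        ]]
top [[449.83365734   0.         329.57310084]
 [  0.         449.83365734 241.02810681]
 [  0.           0.           1.        ]] [-0.01170617  0.          0.          0.          0.        ] [[ 0.01523694  0.98805356 -0.15335579  0.45853571]
 [-0.99934396  0.0200883   0.03013496  0.04025275]
 [ 0.03285561  0.15279602  0.98771144  0.79721288]
 [ 0.          0.          0.          1.        ]]
```

View pics/scene0.png

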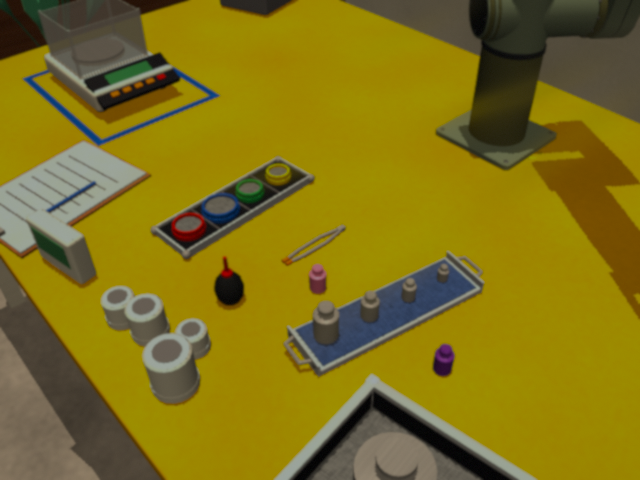

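View pics/top0.png

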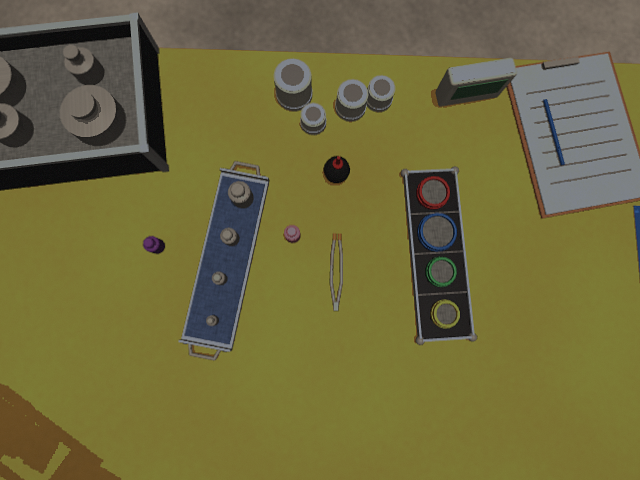

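The scene picture shows the rack with weights 500, 200, 100 and 50 at (326,322), (370,305), (409,290) and (443,272), and pots red, blue, green and yellow at (188,227), (221,208), (250,189) and (278,174). In the top picture the weights are at (238,191), (229,236), (218,278), (211,320) and the pots at (433,192), (437,231), (441,271), (446,314). The forceps are at (336,272) and the blower at (337,169). The pink and purple look-alikes are off the rack.

```bash
cat > h.py <<'E'
import numpy as np,cv2
def ray(c,uv):
    n=cv2.undistortPoints(np.array(uv,float).reshape(-1,1,2),c['K'],c['dist_coeffs'])[:,0]
    return np.c_[n[:,0],-n[:,1],-np.ones(len(n))]
def atz(c,uv,z):
    d=ray(c,uv)@c['pose'][:3,:3].T;o=c['pose'][:3,3]
    return o+d*((z-o[2])/d[:,2])[:,None]
def cloud(c):
    v,u=np.mgrid[:480,:640];uv=np.c_[u.ravel(),v.ravel()]
    p=ray(c,uv)*c['depth'].reshape(-1,1)
    return (p@c['pose'][:3,:3].T+c['pose'][:3,3]).reshape(480,640,3)
def crop(f,x,y,w,h,k,name):
    cv2.imwrite(name,cv2.resize(f[y:y+h,x:x+w],None,fx=k,fy=k,interpolation=cv2.INTER_CUBIC))
E
python3 - <<'E'
from h import *
c=dict(np.load('top0.npz'));P=cloud(c)
W={'500':(238,191,.076),'200':(229,236,.061),'100':(218,278,.052),'50':(211,320,.044)}
for n,(u,v,z) in W.items():
    r=16;Q=P[v-r:v+r,u-r:u+r].reshape(-1,3);ok=c['depth'][v-r:v+r,u-r:u+r].ravel()>0;Q=Q[ok]
    zt=Q[:,2].max();T=Q[Q[:,2]>z-.006]
    B=Q[Q[:,2]>.024]
    print(n,'ctr px@z',atz(c,[(u,v)],z)[0].round(4),'zmax',zt.round(4),'top',len(T),T.mean(0).round(4) if len(T) else 0,'body mid',((B.min(0)+B.max(0))/2).round(4),np.ptp(B,axis=0).round(4),'felt',np.median(Q[:,2]).round(4))
hsv=cv2.cvtColor(c['frame'],cv2.COLOR_BGR2HSV)
for n,(u,v) in {'200':(433,192),'500':(437,231),'100':(441,271),'50':(446,314)}.items():
    m=np.zeros((480,640),bool);m[v-22:v+22,u-22:u+22]=1
    k=((hsv[...,1]>110)&(hsv[...,2]>50)&m).astype(np.uint8)
    ct=max(cv2.findContours(k,cv2.RETR_EXTERNAL,cv2.CHAIN_APPROX_NONE)[0],key=cv2.contourArea)
    e=cv2.fitEllipse(ct);print('pot',n,np.round(e[0],1),np.round(e[1],1),atz(c,[e[0]],.028)[0].round(4),'floor z',P[v,u].round(4))
Z=P[...,2]
print('table z',np.median(Z[400:440,300:500]),'tray lip etc',)
crop(c['frame'],170,150,120,210,3,'pics/a.png');crop(c['frame'],395,160,100,190,3,'pics/b.png')
a=cv2.imread('pics/a.png');b=cv2.imread('pics/b.png');b=cv2.copyMakeBorder(b,0,a.shape[0]-b.shape[0],0,0,0);cv2.imwrite('pics/ab.png',np.hstack([a,b])[:600])
E
```

```text
500 ctr px@z [0.6505 0.1699 0.076 ] zmax 0.0794 top 168 [0.6529 0.1716 0.0753] body mid [0.6643 0.1715 0.0517] [0.0596 0.0367 0.0553] felt 0.022
200 ctr px@z [0.5779 0.1838 0.061 ] zmax 0.064 top 89 [0.5805 0.1882 0.0605] body mid [0.5805 0.1882 0.0442] [0.0269 0.027  0.0395] felt 0.0144
100 ctr px@z [0.509  0.2001 0.052 ] zmax 0.0552 top 50 [0.5104 0.2027 0.0517] body mid [0.5107 0.2026 0.0404] [0.0186 0.0207 0.0295] felt 0.0143
50 ctr px@z [0.4406 0.2096 0.044 ] zmax 0.0464 top 45 [0.4407 0.2122 0.0431] body mid [0.4403 0.2122 0.0353] [0.0166 0.017  0.0222] felt 0.0141
pot 200 [433.1 192. ] [32.3 32.5] [ 0.6698 -0.1658  0.028 ] floor z [ 0.6722 -0.1679  0.0194]
pot 500 [437.  231.7] [37.4 38.5] [ 0.5984 -0.1712  0.028 ] floor z [ 0.6007 -0.173   0.0217]
pot 100 [440.9 271.4] [29.  29.7] [ 0.5287 -0.1766  0.028 ] floor z [ 0.5302 -0.179   0.02  ]
pot 50 [444.9 313.5] [27.9 29. ] [ 0.4569 -0.1819  0.028 ] floor z [ 0.4561 -0.1848  0.0241]
table z -0.00021106706996121272 tray lip etc
```

View pics/ab.png

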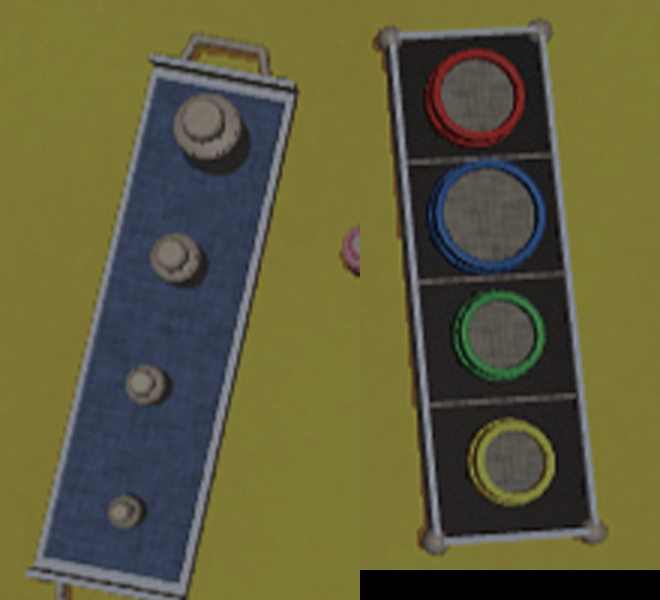

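Both crops are clear. In top-image pixels the knob tops are at about (237.7,189.3), (228.3,233), (217.3,276.7) and (210.7,319). The pot recesses are at (434,192.3), (438.3,231.3), (442,271) and (446,314). I'll check these against the scene camera.

```bash
python3 - <<'E'
from h import *
t=dict(np.load('top0.npz'));s=dict(np.load('scene0.npz'))
T={'w500':(237.7,189.3,.076),'w200':(228.3,233,.061),'w100':(217.3,276.7,.052),'w50':(210.7,319,.044),
'p200':(434,192.3,.026),'p500':(438.3,231.3,.026),'p100':(442,271,.026),'p50':(446,314,.026)}
R=np.diag([1,-1,-1])@s['pose'][:3,:3].T
f=s['frame'];k=3;x0,y0=150,150
img=cv2.resize(f[y0:y0+200,x0:x0+120+200],None,fx=2.5,fy=2.5,interpolation=cv2.INTER_CUBIC)
rad={'w500':.012,'w200':.009,'w100':.00725,'w50':.006,'p500':.033,'p200':.028,'p100':.025,'p50':.023}
for n,(u,v,z) in T.items():
    p=atz(t,[(u,v)],z)[0];print(n,p.round(4))
    a=np.linspace(0,6.28,60);zz=z if n[0]=='w' else .028
    C=np.c_[p[0]+rad[n]*np.cos(a),p[1]+rad[n]*np.sin(a),a*0+zz]
    q=cv2.projectPoints(C,R,-R@s['pose'][:3,3],s['K'],s['dist_coeffs'])[0][:,0]
    cv2.polylines(img,[np.int32(((q+.5-[x0,y0])*2.5-.5)*8)],True,(255,255,255),1,cv2.LINE_AA,3)
cv2.imwrite('pics/ov.png',img)
# blower
print('blower',atz(t,[(337,169)],.04)[0].round(3))
E
```

```text
w500 [0.6534 0.1705 0.076 ]
w200 [0.5828 0.1852 0.061 ]
w100 [0.5111 0.2013 0.052 ]
w50 [0.4422 0.2102 0.044 ]
p200 [ 0.6699 -0.168   0.026 ]
p500 [ 0.5995 -0.1741  0.026 ]
p100 [ 0.5297 -0.1791  0.026 ]
p50 [ 0.4561 -0.1843  0.026 ]
blower [0.704 0.006 0.04 ]
```

View pics/ov.png

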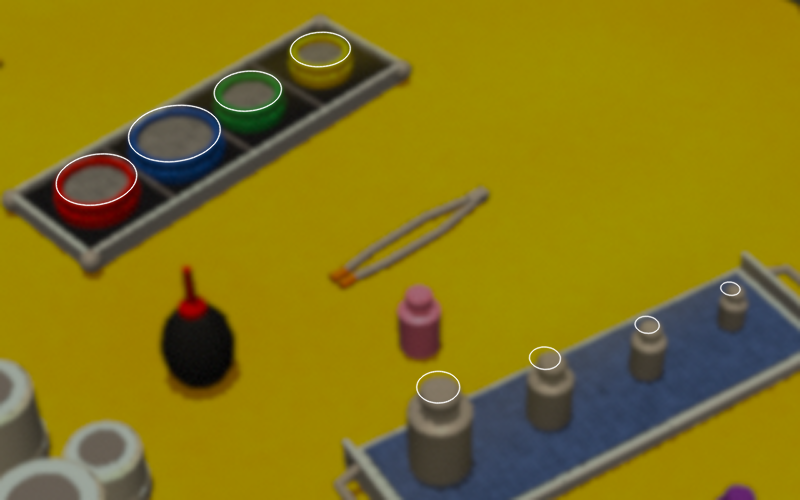

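servo_tool(plan=[[[0,0,0],-0.11,80],[[0,0,0],-0.22,80],[[0,0,0],-0.33,80],[[0,0,0],-0.436,70],[[0,0,0],-0.436,60],[[0,0,0],-0.436,60]], grip_force=25)

```text
time: 0.6
eef_pos: [0.2425, 0.5209, 0.1716]
orientation: [[-1.0, 0.002, -0.001], [0.002, 1.0, -0.001], [0.001, -0.001, -1.0]]
wrist_force: [1.2, -0.3, 0.1]
finger_gap: 0.0634
```

The circles projected into the scene picture fall on the pot rims. The knobs sit 1–2.5 px to the right of theirs, which is 2–3 mm and matches the depth estimates. I'll average the two for the weights: 500 (.6525,.171), 200 (.5815,.187), 100 (.511,.202), 50 (.441,.2115). I start with the 50 g.

servo_tool(plan=[[[-15,-25,0],0,50],[[-35,-55,0],0,50],[[-55,-85,0],0,50],[[-75,-117,0],0,50],[[-95,-148,0],0,50],[[-115,-180,0],0,50],[[-135,-211,0],0,50],[[-155,-242,0],0,50],[[-175,-272,0],0,50],[[-190,-298,0],0,50],[[-198.5,-309.5,0],0,50],[[-198.5,-309.5,0],0,50]])

```text
time: 1.6
eef_pos: [0.443, 0.2092, 0.1721]
orientation: [[-1.0, 0.007, 0.001], [0.007, 1.0, -0.001], [-0.001, -0.001, -1.0]]
wrist_force: [0.3, -0.4, 0.1]
finger_gap: 0.05
```

servo_tool(plan=[[[0,0,15],0,50],[[0,0,35],0,50],[[0,0,55],0,50],[[0,0,75],0,50],[[0,0,90],0,50],[[0,0,100],0,50],[[0,0,100],0,50]])

```text
time: 2.18
eef_pos: [0.4386, 0.2119, 0.0697]
orientation: [[-1.0, -0.0, -0.005], [-0.0, 1.0, -0.001], [0.005, -0.001, -1.0]]
wrist_force: [0.1, 0.3, -0.0]
finger_gap: 0.0498
```

```bash
python3 - <<'E'
from rig import arm
from h import *
print(arm.sense()['eef_pos'])
t=arm.camera('top');s=arm.camera('scene')
a=cv2.resize(t['frame'][230:350,150:290],None,fx=3,fy=3,interpolation=cv2.INTER_CUBIC)
b=cv2.resize(s['frame'][200:320,360:490],None,fx=3,fy=3,interpolation=cv2.INTER_CUBIC)
cv2.imwrite('pics/g1.png',np.hstack([a,b])[:, :800])
E
```

```text
[0.43855567 0.21192665 0.06971059]
```

View pics/g1.png

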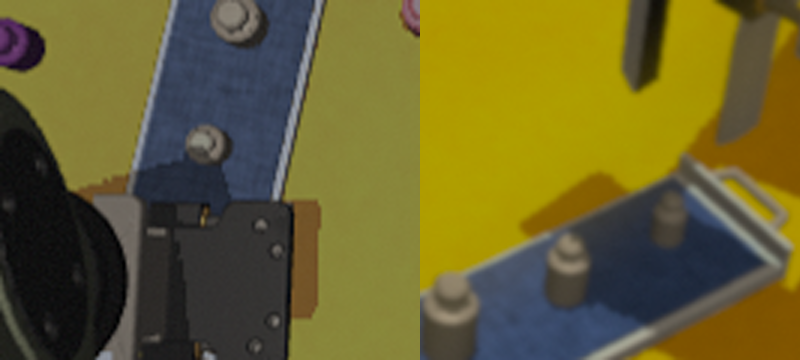

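The tool is straddling the 50 g, with the fingers well above it at scene crop (645,60) and (740,110) and the weight at (668,220). I'll descend the rest and close.

servo_tool(plan=[[[0,0,10],0,50],[[0,0,25],0,50],[[0,0,38],0,50],[[0,0,45],0,50],[[0,0,46],0,50],[[0,0,46],0,50]])

```text
time: 2.78
eef_pos: [0.4414, 0.2118, 0.0262]
orientation: [[-1.0, 0.0, -0.0], [0.0, 1.0, 0.0], [0.0, 0.0, -1.0]]
wrist_force: [0.2, 0.0, 0.2]
finger_gap: 0.0498
```

```bash
python3 - <<'E'
from rig import arm
s=arm.sense();print(s['eef_pos'],s['joint_vel'].round(2) if hasattr(s['joint_vel'],'round') else s['joint_vel'],s['wrist_force'])
E
```

```text
[0.4413891  0.21183898 0.02615554] [-0.02 -0.79 -0.78 -0.06  0.09 -0.12] [0.15934875 0.04816839 0.19893264]
```

servo_tool(plan=[[[0,0,1],0,40],[[0,0,2],0,30],[[0,0,2],0,24],[[0,0,2],0,20],[[0,0,2],0,16],[[0,0,2],0,12],[[0,0,2],0,12],[[0,0,2],0,12]], grip_force=15)

```text
time: 3.45
eef_pos: [0.4413, 0.2118, 0.0242]
orientation: [[-1.0, -0.0, 0.0], [-0.0, 1.0, 0.0], [-0.0, 0.0, -1.0]]
wrist_force: [0.1, -0.2, -0.3]
finger_gap: 0.012
```

servo_tool(plan=[[[0,0,-2],0,12],[[0,0,-6],0,12],[[0,0,-10],0,12],[[0,0,-10],0,12]])

```text
time: 3.78
eef_pos: [0.4423, 0.2121, 0.0353]
orientation: [[-1.0, -0.0, 0.002], [-0.0, 1.0, 0.001], [-0.002, 0.001, -1.0]]
wrist_force: [0.9, 0.1, 1.5]
finger_gap: 0.0117
```

```bash
python3 - <<'E'
from rig import arm
from h import *
s=arm.sense();print(s['eef_pos'],s['wrist_force'],s['finger_gap'])
s=arm.camera('scene')
crop(s['frame'],370,180,130,110,4,'pics/g2.png')
E
```

```text
[0.44230095 0.21210031 0.03529183] [0.86621433 0.1197308  1.52132927] 0.011676441403351428
```

View pics/g2.png

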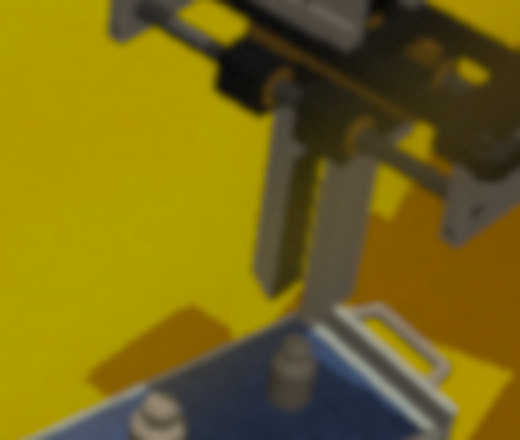

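```bash
python3 - <<'E'
from rig import arm
from h import *
s=arm.camera('scene');t=arm.camera('top')
p=arm.sense()['eef_pos']
def proj(c,P):
    R=np.diag([1,-1,-1])@c['pose'][:3,:3].T
    return cv2.projectPoints(np.array(P,float),R,-R@c['pose'][:3,3],c['K'],c['dist_coeffs'])[0][:,0].round(1)
pts=[]
for dy in(-.0185,-.006,.006,.0185):
  for dx in(-.008,.008): pts.append([p[0]+dx,p[1]+dy,p[2]])
q=proj(s,pts);print(q)
print('w50 top/foot if at estimate',proj(s,[[.441,.2115,.044],[.441,.2115,.014]]), 'crop',4*(proj(s,[[.441,.2115,.044]])-[370,180]))
img=cv2.resize(s['frame'][180:290,370:500],None,fx=5,fy=5,interpolation=cv2.INTER_CUBIC)
img=cv2.convertScaleAbs(img,alpha=1.8)
for a in q: cv2.circle(img,tuple(np.int32((a-[370,180])*5)),3,(0,255,0),-1)
cv2.imwrite('pics/g3.png',img)
P=cloud(s)[240:295,425:460].reshape(-1,3);d=s['depth'][240:295,425:460].ravel()
P=P[(d>0)&(P[:,2]>.018)&(P[:,2]<.06)&(P[:,0]>.41)]
print(len(P),np.c_[P[:,:]].min(0),P.max(0))
for lo in (.018,.024,.03,.036): 
  m=P[(P[:,2]>lo)&(P[:,2]<lo+.006)];print(lo,len(m),m.mean(0).round(4) if len(m) else '',np.ptp(m,axis=0).round(3) if len(m) else '')
E
```

```text
[[436.4 261.4]
 [429.9 266.1]
 [442.4 265.4]
 [435.9 270.1]
 [448.2 269.3]
 [441.7 274.1]
 [454.4 273.4]
 [447.9 278.2]]
w50 top/foot if at estimate [[442.8 265.1]
 [440.5 278.6]] crop [[291.2 340.4]]
166 [0.43212295 0.20491023 0.01801177] [0.45030444 0.24844106 0.04609516]
0.018 33 [0.4449 0.2177 0.0208] [0.017 0.043 0.006]
0.024 32 [0.445  0.2173 0.0268] [0.012 0.013 0.005]
0.03 57 [0.4433 0.2152 0.0335] [0.018 0.018 0.006]
0.036 19 [0.442  0.2139 0.0392] [0.013 0.012 0.006]
```

View pics/g3.png

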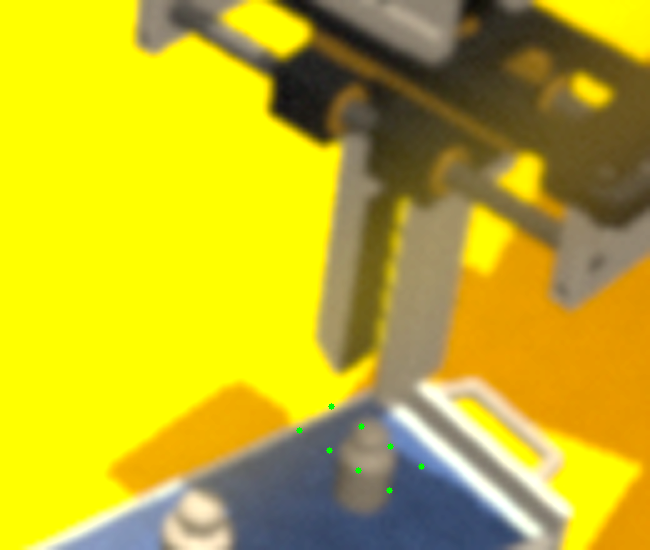

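```bash
python3 - <<'E'
from rig import arm
from h import *
s=arm.camera('scene');t=arm.camera('top')
P=cloud(s)
print('tcp',arm.sense()['eef_pos'])
for u,v in[(437,252),(438,250),(438,245),(439,235),(450,258),(451,255),(452,250),(455,235),(457,225),(443,268),(442,275)]:
    print((u,v),P[v,u].round(4))
Q=P[200:285,415:475].reshape(-1,3);Q=Q[(Q[:,0]>.38)&(Q[:,0]<.48)&(Q[:,1]>.17)&(Q[:,1]<.25)]
for z in np.arange(.02,.12,.006):
    m=Q[(Q[:,2]>z)&(Q[:,2]<z+.006)]
    if len(m):print(round(z,3),len(m),m.min(0).round(3)[:2],m.max(0).round(3)[:2])
Pt=cloud(t);H=Pt[330:480,150:330].reshape(-1,3);
print(P.shape)
img=np.hstack([t['frame'][180:420,100:340]]);cv2.imwrite('pics/g4.png',cv2.resize(img,None,fx=2.5,fy=2.5))
E
```

```text
tcp [0.44118198 0.21175853 0.03408393]
(437, 252) [0.4508 0.2036 0.0726]
(438, 250) [0.4521 0.2056 0.0789]
(438, 245) [0.4505 0.2031 0.0866]
(439, 235) [0.4501 0.2019 0.1058]
(450, 258) [0.4503 0.2282 0.0767]
(451, 255) [0.4522 0.2302 0.0855]
(452, 250) [0.451  0.2297 0.0946]
(455, 235) [0.4518 0.2307 0.1254]
(457, 225) [0.4498 0.2298 0.1428]
(443, 268) [0.4453 0.2156 0.0433]
(442, 275) [0.4463 0.2166 0.0293]
0.02 130 [0.38  0.199] [0.449 0.249]
0.026 34 [0.397 0.201] [0.449 0.223]
0.032 53 [0.434 0.205] [0.449 0.222]
0.038 28 [0.435 0.207] [0.446 0.219]
0.044 9 [0.437 0.21 ] [0.446 0.217]
0.062 1 [0.451 0.202] [0.451 0.202]
0.068 39 [0.433 0.197] [0.453 0.226]
0.074 66 [0.432 0.195] [0.453 0.231]
0.08 79 [0.433 0.193] [0.453 0.231]
0.086 74 [0.433 0.194] [0.453 0.231]
0.092 85 [0.433 0.195] [0.454 0.231]
0.098 74 [0.431 0.195] [0.454 0.232]
0.104 88 [0.432 0.194] [0.453 0.231]
0.11 77 [0.433 0.193] [0.453 0.232]
0.116 92 [0.433 0.194] [0.454 0.232]
(480, 640, 3)
```

View pics/g4.png

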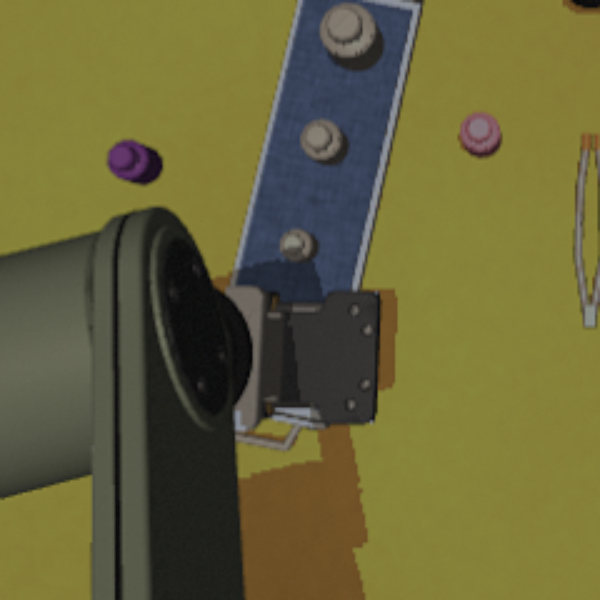

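The fingers are centred on the 50 g in x and y. Their tips, though, show at z≈0.067 in depth while the state says 0.034, so the real tips sit about 33 mm higher than reported. The jaws closed above the knob and touched nothing. I'll open, go lower in steps and measure the tips again.

servo_tool(plan=[[[0,0,0],0,25],[[0,0,0],0,40],[[0,0,0],0,50],[[0,0,0],0,50],[[0,0,0],0,50],[[0,0,10],0,50],[[0,0,20],0,50],[[0,0,26],0,50],[[0,0,30],0,50],[[0,0,30],0,50],[[0,0,30],0,50]])

```text
time: 4.95
eef_pos: [0.4408, 0.2117, 0.0035]
orientation: [[-1.0, -0.0, -0.001], [-0.0, 1.0, -0.0], [0.001, -0.0, -1.0]]
wrist_force: [-0.3, -0.0, 0.5]
finger_gap: 0.0499
```

```bash
cat > tip.py <<'E'
from rig import arm
from h import *
st=arm.sense();p=st['eef_pos'];print('tcp',np.round(p,4),st['wrist_force'],st['finger_gap'])
g=st['finger_gap']/2
s=arm.camera('scene');Q=cloud(s).reshape(-1,3)
for sg in(-1,1):
    a,b=sorted([p[1]+sg*(g-.001),p[1]+sg*(g+.016)])
    m=Q[(abs(Q[:,0]-p[0])<.014)&(Q[:,1]>a)&(Q[:,1]<b)&(Q[:,2]>.018)&(Q[:,2]<.3)]
    h,e=np.histogram(m[:,2],bins=np.arange(.018,.3,.004));print(sg,'lowest',np.sort(m[:,2])[:6].round(3),dict(zip(e[:14].round(3),h[:14])),'xy',m[:,:2].min(0).round(3),m[:,:2].max(0).round(3))
E
python3 tip.py
```

```text
tcp [0.4408 0.2117 0.0035] [-0.32138689 -0.02258445  0.52886988] 0.0498543057965012
-1 lowest [0.037 0.037 0.037 0.038 0.038 0.038] {np.float64(0.018): np.int64(0), np.float64(0.022): np.int64(0), np.float64(0.026): np.int64(0), np.float64(0.03): np.int64(0), np.float64(0.034): np.int64(4), np.float64(0.038): np.int64(19), np.float64(0.042): np.int64(20), np.float64(0.046): np.int64(22), np.float64(0.05): np.int64(21), np.float64(0.054): np.int64(24), np.float64(0.058): np.int64(23), np.float64(0.062): np.int64(23), np.float64(0.066): np.int64(22), np.float64(0.07): np.int64(25)} xy [0.43  0.172] [0.455 0.188]
1 lowest [0.037 0.037 0.039 0.039 0.041 0.041] {np.float64(0.018): np.int64(0), np.float64(0.022): np.int64(0), np.float64(0.026): np.int64(0), np.float64(0.03): np.int64(0), np.float64(0.034): np.int64(2), np.float64(0.038): np.int64(7), np.float64(0.042): np.int64(11), np.float64(0.046): np.int64(22), np.float64(0.05): np.int64(28), np.float64(0.054): np.int64(21), np.float64(0.058): np.int64(22), np.float64(0.062): np.int64(28), np.float64(0.066): np.int64(20), np.float64(0.07): np.int64(28)} xy [0.427 0.236] [0.455 0.252]
```

The offset is constant at about 33.5 mm: the state says 3.5 mm, the tips show at 37 mm, and there is no contact force. I go 12 mm lower and grip.

servo_tool(plan=[[[0,0,4],0,50],[[0,0,8],0,50],[[0,0,12],0,50],[[0,0,12],0,40],[[0,0,12],0,30],[[0,0,12],0,22],[[0,0,12],0,18],[[0,0,12],0,14],[[0,0,12],0,8],[[0,0,12],0,8],[[0,0,12],0,8]], grip_force=15)

```text
time: 5.92
eef_pos: [0.4415, 0.2119, -0.0076]
orientation: [[-1.0, -0.0, 0.0], [-0.0, 1.0, 0.0], [-0.0, 0.0, -1.0]]
wrist_force: [0.0, 0.4, 0.4]
finger_gap: 0.017
```

Gripped: gap 17 mm on the 18 mm body. Lift, then carry to the yellow pot.

servo_tool(plan=[[[0,0,-3],0,8],[[0,0,-10],0,8],[[0,0,-22],0,8],[[0,0,-40],0,8],[[0,0,-60],0,8],[[0,0,-80],0,8],[[0,0,-100],0,8],[[0,-8,-118],0,8],[[-1,-24,-127],0,8],[[-2,-50,-130],0,8],[[-3,-80,-130],0,8],[[-4,-110,-130],0,8]])

```text
time: 6.92
eef_pos: [0.4456, 0.101, 0.1233]
orientation: [[-1.0, -0.002, 0.002], [-0.002, 1.0, -0.0], [-0.002, -0.0, -1.0]]
wrist_force: [0.4, 0.8, 0.2]
finger_gap: 0.0174
```

servo_tool(plan=[[[-1,-30,0],0,8],[[-2,-60,0],0,8],[[-4,-90,0],0,8],[[-5,-120,0],0,8],[[-6,-150,0],0,8],[[-8,-180,0],0,8],[[-9,-210,0],0,8],[[-10,-240,0],0,8],[[-11,-264,0],0,8],[[-11.5,-280,0],0,8],[[-11.5,-286.5,0],0,8],[[-11.5,-286.5,0],0,8]])

```text
time: 7.92
eef_pos: [0.4568, -0.1859, 0.1225]
orientation: [[-1.0, 0.002, 0.0], [0.002, 1.0, -0.0], [-0.0, -0.0, -1.0]]
wrist_force: [-0.7, -0.7, -0.8]
finger_gap: 0.0172
```

servo_tool(plan=[[[0,0,6],0,8],[[0,0,18],0,8],[[0,0,36],0,8],[[0,0,54],0,8],[[0,0,70],0,8],[[0,0,80],0,8],[[0,0,86],0,8],[[0,0,90],0,8],[[0,0,90],0,8],[[0,0,90],0,8]])

```text
time: 8.75
eef_pos: [0.4574, -0.1847, 0.0327]
orientation: [[-1.0, -0.001, 0.001], [-0.001, 1.0, -0.0], [-0.001, -0.0, -1.0]]
wrist_force: [1.0, 0.3, -0.1]
finger_gap: 0.0172
```

```bash
python3 tip.py; python3 - <<'E'
from rig import arm
from h import *
t=arm.camera('top');s=arm.camera('scene')
a=cv2.resize(t['frame'][240:350,390:510],None,fx=3.3,fy=3.3,interpolation=cv2.INTER_CUBIC)
b=cv2.resize(s['frame'][110:220,220:340],None,fx=3.3,fy=3.3,interpolation=cv2.INTER_CUBIC)
cv2.imwrite('pics/g5.png',np.hstack([a,b]))
E
```

```text
tcp [ 0.4574 -0.1847  0.0327] [ 0.95329666  0.33130686 -0.14180383] 0.017214430434060558
-1 lowest [0.019 0.02  0.02  0.02  0.02  0.02 ] {np.float64(0.018): np.int64(25), np.float64(0.022): np.int64(30), np.float64(0.026): np.int64(28), np.float64(0.03): np.int64(1), np.float64(0.034): np.int64(0), np.float64(0.038): np.int64(0), np.float64(0.042): np.int64(0), np.float64(0.046): np.int64(0), np.float64(0.05): np.int64(0), np.float64(0.054): np.int64(0), np.float64(0.058): np.int64(0), np.float64(0.062): np.int64(2), np.float64(0.066): np.int64(7), np.float64(0.07): np.int64(13)} xy [ 0.443 -0.207] [ 0.471 -0.192]
1 lowest [0.018 0.018 0.018 0.018 0.019 0.019] {np.float64(0.018): np.int64(28), np.float64(0.022): np.int64(33), np.float64(0.026): np.int64(23), np.float64(0.03): np.int64(0), np.float64(0.034): np.int64(0), np.float64(0.038): np.int64(0), np.float64(0.042): np.int64(0), np.float64(0.046): np.int64(0), np.float64(0.05): np.int64(0), np.float64(0.054): np.int64(2), np.float64(0.058): np.int64(5), np.float64(0.062): np.int64(0), np.float64(0.066): np.int64(7), np.float64(0.07): np.int64(6)} xy [ 0.443 -0.177] [ 0.471 -0.16 ]
```

View pics/g5.png

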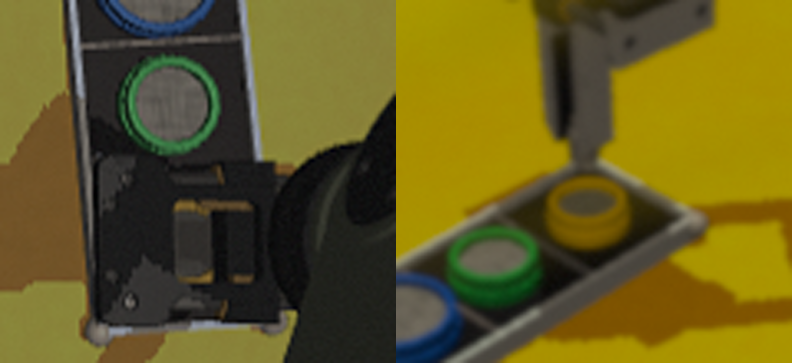

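The 50 g hangs upright over the yellow pot: the weight is at scene crop (585,150) and the recess at (587,205). I lower it the last 32 mm slowly.

servo_tool(plan=[[[0,0,6],0,8],[[0,0,14],0,8],[[0,0,20],0,8],[[0,0,24],0,8],[[0,0,27],0,8],[[0,0,29],0,8],[[0,0,30.5],0,8],[[0,0,31.5],0,8],[[0,0,32],0,8],[[0,0,32],0,8],[[0,0,32],0,8]])

```text
time: 9.82
eef_pos: [0.4571, -0.1849, 0.0004]
orientation: [[-1.0, -0.0, 0.0], [-0.0, 1.0, -0.0], [-0.0, -0.0, -1.0]]
wrist_force: [0.8, 0.8, -0.1]
finger_gap: 0.0172
```

servo_tool(plan=[[[0,0,0],0,18],[[0,0,0],0,20],[[0,0,0],0,24],[[0,0,0],0,30],[[0,0,0],0,36],[[0,0,0],0,40],[[0,0,0],0,40],[[0,0,-5],0,40],[[0,0,-20],0,40],[[0,0,-45],0,40],[[0,0,-75],0,45],[[0,0,-105],0,50]])

```text
time: 10.82
eef_pos: [0.4562, -0.1843, 0.106]
orientation: [[-1.0, -0.0, -0.001], [-0.0, 1.0, 0.001], [0.001, 0.001, -1.0]]
wrist_force: [0.4, -0.0, 0.7]
finger_gap: 0.0481
```

servo_tool(plan=[[[0,10,-20],0,54],[[-5,35,-25],0,54],[[-10,70,-25],0,54],[[-15,106,-25],0,54],[[-20,142,-25],0,54],[[-27,180,-25],0,54],[[-34,218,-25],0,54],[[-41,256,-25],0,54],[[-46,294,-25],0,54],[[-50,330,-25],0,54],[[-53,362,-25],0,54],[[-54,387,-25],0,54]])

```text
time: 11.82
eef_pos: [0.5108, 0.2051, 0.1306]
orientation: [[-1.0, -0.002, 0.001], [-0.002, 1.0, 0.001], [-0.001, 0.001, -1.0]]
wrist_force: [0.7, -0.7, 0.2]
finger_gap: 0.054
```

```bash
python3 - <<'E'
from rig import arm
from h import *
print(arm.sense()['eef_pos'])
t=arm.camera('top');P=cloud(t);s=arm.camera('scene')
a=cv2.resize(t['frame'][240:350,390:510],None,fx=3.3,fy=3.3,interpolation=cv2.INTER_CUBIC)
b=cv2.resize(s['frame'][110:220,220:340],None,fx=3.3,fy=3.3,interpolation=cv2.INTER_CUBIC)
cv2.imwrite('pics/g6.png',np.hstack([a,b]))
for n,C in(('top',P),('sc',cloud(s))):
    Q=C.reshape(-1,3);m=Q[(np.hypot(Q[:,0]-.457,Q[:,1]+.1845)<.018)&(Q[:,2]>.032)&(Q[:,2]<.08)];print(n,len(m),((m.min(0)+m.max(0))/2).round(4),m.max(0).round(4))
E
```

```text
[0.51082423 0.20506456 0.13059264]
top 99 [ 0.457  -0.1852  0.044 ] [ 0.4646 -0.1764  0.0543]
sc 94 [ 0.459  -0.1826  0.0429] [ 0.4677 -0.1738  0.0536]
```

View pics/g6.png

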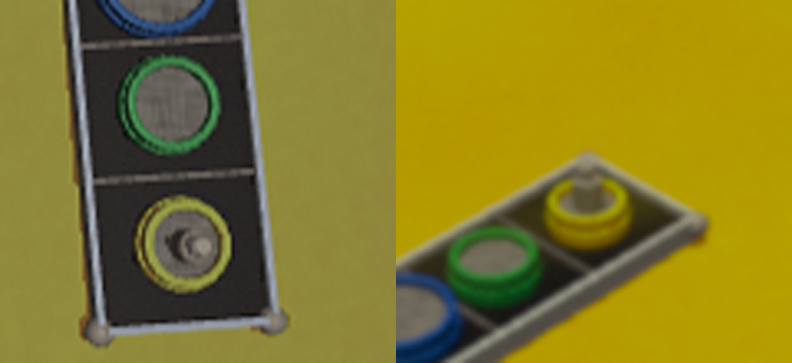

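The 50 g stands upright in the centre of the yellow pot: in the crop its knob is at (200,245) above the ring at (185,243), and the depth centre is (0.457,−0.185) with the top at 0.053. Now the 100 g.

servo_tool(plan=[[[0,0,12],0,54],[[0,0,34],0,54],[[0,0,60],0,54],[[0,0,84],0,54],[[0,0,104],0,54],[[0,0,118],0,54],[[0,0,128],0,54],[[0,0,134],0,54],[[0,0,138],0,54],[[0,0,138.5],0,50],[[0,0,138.5],0,45],[[0,0,138.5],0,40]])

```text
time: 12.92
eef_pos: [0.5118, 0.2025, -0.0073]
orientation: [[-1.0, -0.0, 0.002], [-0.0, 1.0, 0.0], [-0.002, 0.0, -1.0]]
wrist_force: [0.3, -0.1, -0.7]
finger_gap: 0.0419
```

servo_tool(plan=[[[0,0,0],0,32],[[0,0,0],0,27],[[0,0,0],0,23],[[0,0,0],0,20],[[0,0,0],0,16],[[0,0,0],0,12],[[0,0,0],0,12],[[0,0,0],0,12],[[0,0,0],0,12]], grip_force=18)

```text
time: 13.67
eef_pos: [0.5112, 0.2028, -0.0079]
orientation: [[-1.0, -0.0, 0.001], [-0.0, 1.0, 0.001], [-0.001, 0.001, -1.0]]
wrist_force: [-0.8, 2.5, 5.1]
finger_gap: 0.0209
```

servo_tool(plan=[[[0,0,-3],0,12],[[0,0,-10],0,12],[[0,0,-22],0,12],[[0,0,-40],0,12],[[0,0,-60],0,12],[[0,0,-80],0,12],[[0,0,-100],0,12],[[0,-8,-118],0,12],[[-1,-24,-127],0,12],[[-2,-50,-130],0,12],[[-3,-80,-130],0,12],[[-4,-110,-130],0,12]])

```text
time: 14.67
eef_pos: [0.5151, 0.0913, 0.1231]
orientation: [[-1.0, -0.002, 0.002], [-0.002, 1.0, -0.001], [-0.002, -0.001, -1.0]]
wrist_force: [-0.1, -1.0, -0.9]
finger_gap: 0.0213
```

servo_tool(plan=[[[-1,-30,0],0,12],[[-2,-60,0],0,12],[[-4,-90,0],0,12],[[-6,-120,0],0,12],[[-8,-150,0],0,12],[[-10,-180,0],0,12],[[-11,-208,0],0,12],[[-12,-234,0],0,12],[[-13,-254,0],0,12],[[-13.5,-267,0],0,12],[[-13.5,-272,0],0,12],[[-13.5,-272,0],0,12]])

```text
time: 15.67
eef_pos: [0.5282, -0.1805, 0.1219]
orientation: [[-1.0, 0.001, 0.0], [0.001, 1.0, -0.0], [-0.0, -0.0, -1.0]]
wrist_force: [0.0, 0.1, -0.3]
finger_gap: 0.0211
```

servo_tool(plan=[[[0,0,6],0,12],[[0,0,18],0,12],[[0,0,36],0,12],[[0,0,54],0,12],[[0,0,72],0,12],[[0,0,86],0,12],[[0,0,96],0,12],[[0,0,102],0,12],[[0,0,106],0,12],[[0,0,107],0,12],[[0,0,107],0,12]])

```text
time: 16.58
eef_pos: [0.5287, -0.1796, 0.0149]
orientation: [[-1.0, -0.0, 0.001], [-0.0, 1.0, -0.0], [-0.001, -0.0, -1.0]]
wrist_force: [0.2, 0.3, -0.8]
finger_gap: 0.0211
```

servo_tool(plan=[[[0,0,3],0,12],[[0,0,7],0,12],[[0,0,10],0,12],[[0,0,12],0,12],[[0,0,13.5],0,12],[[0,0,14.5],0,12],[[0,0,14.5],0,12],[[0,0,14.5],0,12]])

```text
time: 17.25
eef_pos: [0.5285, -0.1798, 0.0002]
orientation: [[-1.0, -0.0, 0.0], [-0.0, 1.0, -0.0], [-0.0, -0.0, -1.0]]
wrist_force: [-0.1, 0.6, -1.2]
finger_gap: 0.0213
```

servo_tool(plan=[[[0,0,0],0,22],[[0,0,0],0,24],[[0,0,0],0,28],[[0,0,0],0,34],[[0,0,0],0,40],[[0,0,0],0,44],[[0,0,0],0,44],[[0,0,-5],0,44],[[0,0,-20],0,44],[[0,0,-45],0,48],[[0,0,-75],0,52],[[0,0,-105],0,60]])

```text
time: 18.25
eef_pos: [0.5276, -0.1793, 0.106]
orientation: [[-1.0, -0.0, -0.001], [-0.0, 1.0, 0.001], [0.001, 0.001, -1.0]]
wrist_force: [0.3, -0.5, 0.6]
finger_gap: 0.0554
```

servo_tool(plan=[[[0,10,-20],0,60],[[-5,35,-25],0,60],[[-10,68,-25],0,60],[[-15,102,-25],0,60],[[-20,136,-25],0,60],[[-27,170,-25],0,60],[[-34,206,-25],0,60],[[-41,242,-25],0,60],[[-46,278,-25],0,60],[[-50,312,-25],0,60],[[-52,344,-25],0,60],[[-53,367,-25],0,60]])

```text
time: 19.25
eef_pos: [0.5812, 0.1903, 0.1306]
orientation: [[-1.0, -0.002, 0.001], [-0.002, 1.0, 0.001], [-0.001, 0.001, -1.0]]
wrist_force: [0.4, -0.6, 0.1]
finger_gap: 0.06
```

```bash
cat > chk.py <<'E'
from rig import arm
from h import *
import sys
x,y=map(float,sys.argv[1:3])
print(arm.sense()['eef_pos'])
for n in('top','scene'):
    c=arm.camera(n);Q=cloud(c).reshape(-1,3);m=Q[(np.hypot(Q[:,0]-x,Q[:,1]-y)<.024)&(Q[:,2]>.032)&(Q[:,2]<.12)];print(n,len(m),((m.min(0)+m.max(0))/2).round(4),m.max(0).round(4))
E
python3 chk.py .5285 -.1795
```

```text
[0.58121403 0.19031288 0.13058318]
top 149 [ 0.5282 -0.1794  0.0476] [ 0.5379 -0.1691  0.0629]
scene 169 [ 0.5299 -0.1775  0.0468] [ 0.5413 -0.1668  0.0613]
```

The 100 g is placed, with its centre at (0.528,−0.179) and its top at about 0.061. Next the 200 g.

servo_tool(plan=[[[0,0,12],0,60],[[0,0,34],0,60],[[0,0,60],0,60],[[0,0,84],0,60],[[0,0,104],0,60],[[0,0,118],0,60],[[0,0,128],0,60],[[0,0,134],0,60],[[0,0,138],0,60],[[0,0,138.5],0,56],[[0,0,138.5],0,50],[[0,0,138.5],0,45]])

```text
time: 20.35
eef_pos: [0.5823, 0.1874, -0.0073]
orientation: [[-1.0, -0.0, 0.002], [-0.0, 1.0, 0.0], [-0.002, 0.0, -1.0]]
wrist_force: [-0.1, 0.4, -0.5]
finger_gap: 0.0472
```

servo_tool(plan=[[[0,0,0],0,38],[[0,0,0],0,33],[[0,0,0],0,30],[[0,0,0],0,27],[[0,0,0],0,22],[[0,0,0],0,18],[[0,0,0],0,18],[[0,0,0],0,18],[[0,0,0],0,18]], grip_force=22)

```text
time: 21.1
eef_pos: [0.5818, 0.1881, -0.0077]
orientation: [[-1.0, -0.0, 0.001], [-0.0, 1.0, 0.001], [-0.001, 0.001, -1.0]]
wrist_force: [0.2, 4.1, 4.4]
finger_gap: 0.0275
```

servo_tool(plan=[[[0,0,-3],0,18],[[0,0,-10],0,18],[[0,0,-22],0,18],[[0,0,-40],0,18],[[0,0,-60],0,18],[[0,0,-80],0,18],[[0,0,-100],0,18],[[0,-8,-118],0,18],[[-3,-24,-127],0,18],[[-10,-50,-130],0,18],[[-18,-80,-130],0,18],[[-26,-110,-130],0,18]])

```text
time: 22.1
eef_pos: [0.6075, 0.076, 0.123]
orientation: [[-1.0, -0.001, 0.001], [-0.001, 1.0, -0.001], [-0.001, -0.001, -1.0]]
wrist_force: [-0.0, 1.0, -1.7]
finger_gap: 0.0273
```

servo_tool(plan=[[[-8,-30,0],0,18],[[-16,-60,0],0,18],[[-24,-90,0],0,18],[[-32,-120,0],0,18],[[-40,-148,0],0,18],[[-47,-174,0],0,18],[[-53,-198,0],0,18],[[-58,-220,0],0,18],[[-61,-236,0],0,18],[[-62,-244,0],0,18],[[-62,-245.5,0],0,18],[[-62,-245.5,0],0,18]])

```text
time: 23.1
eef_pos: [0.6689, -0.168, 0.1215]
orientation: [[-1.0, 0.0, -0.001], [0.0, 1.0, 0.001], [0.001, 0.001, -1.0]]
wrist_force: [0.5, -0.3, -2.1]
finger_gap: 0.0274
```

servo_tool(plan=[[[0,0,6],0,18],[[0,0,18],0,18],[[0,0,36],0,18],[[0,0,54],0,18],[[0,0,72],0,18],[[0,0,86],0,18],[[0,0,96],0,18],[[0,0,102],0,18],[[0,0,106],0,18],[[0,0,107],0,18],[[0,0,107],0,18]])

```text
time: 24.02
eef_pos: [0.6699, -0.1683, 0.0152]
orientation: [[-1.0, -0.0, 0.001], [-0.0, 1.0, -0.0], [-0.001, -0.0, -1.0]]
wrist_force: [-0.4, -0.1, -1.9]
finger_gap: 0.0274
```

servo_tool(plan=[[[0,0,3],0,18],[[0,0,7],0,18],[[0,0,10],0,18],[[0,0,12],0,18],[[0,0,13.5],0,18],[[0,0,14.5],0,18],[[0,0,14.5],0,18],[[0,0,14.5],0,18]])

```text
time: 24.68
eef_pos: [0.6694, -0.1682, 0.0003]
orientation: [[-1.0, -0.0, -0.0], [-0.0, 1.0, -0.0], [0.0, -0.0, -1.0]]
wrist_force: [-0.1, -1.3, -0.7]
finger_gap: 0.0273
```

servo_tool(plan=[[[0,0,0],0,28],[[0,0,0],0,30],[[0,0,0],0,34],[[0,0,0],0,40],[[0,0,0],0,46],[[0,0,0],0,50],[[0,0,0],0,50],[[0,0,-5],0,50],[[0,0,-20],0,50],[[0,0,-45],0,54],[[0,0,-75],0,60],[[0,0,-105],0,68]])

```text
time: 25.68
eef_pos: [0.6691, -0.1681, 0.1071]
orientation: [[-1.0, -0.0, -0.0], [-0.0, 1.0, 0.0], [0.0, 0.0, -1.0]]
wrist_force: [-0.0, -0.0, -1.0]
finger_gap: 0.0634
```

servo_tool(plan=[[[0,8,-20],0,70],[[1,30,-25],0,70],[[3,60,-25],0,70],[[5,92,-25],0,70],[[7,124,-25],0,70],[[9,156,-25],0,70],[[11,188,-25],0,70],[[13,220,-25],0,70],[[15,252,-25],0,70],[[16,284,-25],0,70],[[17,316,-25],0,70],[[17,339,-25],0,70]])

```text
time: 26.68
eef_pos: [0.6523, 0.1739, 0.1321]
orientation: [[-1.0, -0.002, 0.002], [-0.002, 1.0, 0.001], [-0.002, 0.001, -1.0]]
wrist_force: [0.1, 0.8, -0.7]
finger_gap: 0.0703
```

```bash
python3 chk.py .67 -.168
```

```text
[0.65226804 0.17389297 0.13214205]
top 266 [ 0.6686 -0.1682  0.052 ] [ 0.6831 -0.1542  0.0717]
scene 328 [ 0.6693 -0.1647  0.0521] [ 0.6839 -0.1511  0.0718]
```

The 200 g is placed, with its centre at (0.669,−0.168) and its top at about 0.07. Last, the 500 g.

servo_tool(plan=[[[0,0,12],0,70],[[0,0,34],0,70],[[0,0,60],0,70],[[0,0,84],0,70],[[0,0,104],0,70],[[0,0,118],0,70],[[0,0,128],0,70],[[0,0,134],0,70],[[0,0,138],0,70],[[0,0,139.5],0,66],[[0,0,139.5],0,60],[[0,0,139.5],0,55]])

```text
time: 27.78
eef_pos: [0.6533, 0.171, -0.0081]
orientation: [[-1.0, -0.0, 0.002], [-0.0, 1.0, 0.0], [-0.002, 0.0, -1.0]]
wrist_force: [-0.4, 0.8, 0.3]
finger_gap: 0.0571
```

servo_tool(plan=[[[0,0,0],0,48],[[0,0,0],0,43],[[0,0,0],0,40],[[0,0,0],0,37],[[0,0,0],0,32],[[0,0,0],0,28],[[0,0,0],0,28],[[0,0,0],0,28],[[0,0,0],0,28],[[0,0,0],0,28]], grip_force=35)

```text
time: 28.62
eef_pos: [0.6529, 0.1721, -0.0087]
orientation: [[-1.0, -0.0, 0.001], [-0.0, 1.0, 0.002], [-0.001, 0.002, -1.0]]
wrist_force: [-0.6, 5.0, 2.7]
finger_gap: 0.0372
```

servo_tool(plan=[[[0,0,-3],0,28],[[0,0,-10],0,28],[[0,0,-22],0,28],[[0,0,-40],0,28],[[0,0,-60],0,28],[[0,0,-80],0,28],[[0,0,-100],0,28],[[0,-8,-118],0,28],[[3,-24,-127],0,28],[[8,-50,-130],0,28],[[13,-80,-130],0,28],[[18,-110,-130],0,28]])

```text
time: 29.62
eef_pos: [0.6332, 0.0585, 0.1207]
orientation: [[-1.0, -0.001, -0.001], [-0.001, 1.0, -0.001], [0.001, -0.001, -1.0]]
wrist_force: [-0.1, 0.2, -4.9]
finger_gap: 0.0373
```

servo_tool(plan=[[[5,-30,0],0,28],[[10,-60,0],0,28],[[15,-90,0],0,28],[[20,-118,0],0,28],[[24,-144,0],0,28],[[28,-168,0],0,28],[[31,-190,0],0,28],[[33,-210,0],0,28],[[34.5,-225,0],0,28],[[35,-233,0],0,28],[[35,-235,0],0,28],[[35,-235,0],0,28]])

```text
time: 30.62
eef_pos: [0.599, -0.1744, 0.1204]
orientation: [[-1.0, 0.001, -0.001], [0.001, 1.0, 0.001], [0.001, 0.001, -1.0]]
wrist_force: [-0.1, 0.4, -4.4]
finger_gap: 0.0373
```

servo_tool(plan=[[[0,0,6],0,28],[[0,0,18],0,28],[[0,0,36],0,28],[[0,0,54],0,28],[[0,0,72],0,28],[[0,0,86],0,28],[[0,0,96],0,28],[[0,0,102],0,28],[[0,0,106],0,28],[[0,0,107],0,28],[[0,0,107],0,28]])

```text
time: 31.53
eef_pos: [0.5998, -0.1742, 0.0139]
orientation: [[-1.0, -0.0, 0.001], [-0.0, 1.0, -0.0], [-0.001, -0.0, -1.0]]
wrist_force: [0.2, -0.9, -4.7]
finger_gap: 0.0374
```

servo_tool(plan=[[[0,0,3],0,28],[[0,0,7],0,28],[[0,0,10],0,28],[[0,0,12],0,28],[[0,0,13.5],0,28],[[0,0,14.5],0,28],[[0,0,14.5],0,28],[[0,0,14.5],0,28]])

```text
time: 32.2
eef_pos: [0.5994, -0.1742, -0.0007]
orientation: [[-1.0, -0.0, -0.0], [-0.0, 1.0, -0.0], [0.0, -0.0, -1.0]]
wrist_force: [-1.8, 0.4, -3.3]
finger_gap: 0.0376
```

servo_tool(plan=[[[0,0,0],0,38],[[0,0,0],0,40],[[0,0,0],0,44],[[0,0,0],0,50],[[0,0,0],0,56],[[0,0,0],0,60],[[0,0,0],0,60],[[0,0,-5],0,60],[[0,0,-20],0,60],[[0,0,-45],0,60],[[0,0,-75],0,60],[[0,0,-105],0,60]])

```text
time: 33.2
eef_pos: [0.5987, -0.1739, 0.1049]
orientation: [[-1.0, -0.0, -0.002], [-0.0, 1.0, 0.001], [0.002, 0.001, -1.0]]
wrist_force: [-0.2, -0.7, -1.3]
finger_gap: 0.0597
```

servo_tool(plan=[[[0,8,-20],0,60],[[0,30,-30],0,60],[[5,60,-35],0,60],[[10,90,-35],0,60],[[15,120,-35],0,60],[[20,150,-35],0,60],[[25,180,-35],0,60],[[30,210,-35],0,60],[[35,240,-35],0,60],[[40,265,-35],0,60],[[42,280,-35],0,60],[[42,280,-35],0,60]])

```text
time: 34.2
eef_pos: [0.5566, 0.1089, 0.1396]
orientation: [[-1.0, -0.004, 0.0], [-0.004, 1.0, 0.001], [-0.0, 0.001, -1.0]]
wrist_force: [-0.7, -0.3, 0.4]
finger_gap: 0.06
```

```bash
for p in ".5995 -.174" ".67 -.168" ".5285 -.1795" ".457 -.1845"; do python3 chk.py $p; done; python3 - <<'E'
from rig import arm
from h import *
t=arm.camera('top');s=arm.camera('scene')
a=cv2.resize(t['frame'][150:350,320:500],None,fx=2.2,fy=2.2,interpolation=cv2.INTER_CUBIC)
b=cv2.resize(s['frame'][130:330,150:330],None,fx=2.2,fy=2.2,interpolation=cv2.INTER_CUBIC)
cv2.imwrite('pics/fin.png',np.hstack([a,b]))
E
```

```text
[0.55661152 0.10885399 0.1396264 ]
top 516 [ 0.6    -0.1744  0.0591] [ 0.6185 -0.155   0.0861]
scene 596 [ 0.6016 -0.1713  0.0594] [ 0.6209 -0.1522  0.0867]
[0.55745563 0.10583069 0.13951259]
top 265 [ 0.6686 -0.1683  0.0521] [ 0.6827 -0.1546  0.0717]
scene 329 [ 0.67   -0.1644  0.0517] [ 0.6839 -0.1503  0.0713]
[0.55767239 0.10472885 0.13935394]
top 147 [ 0.5281 -0.1791  0.0476] [ 0.5379 -0.1685  0.062 ]
scene 171 [ 0.5296 -0.1795  0.0472] [ 0.5415 -0.1668  0.0624]
[0.55767816 0.10451809 0.13921992]
top 99 [ 0.457  -0.1849  0.0437] [ 0.4646 -0.1765  0.0544]
scene 94 [ 0.4591 -0.1831  0.0425] [ 0.4682 -0.1738  0.0525]
```

View pics/fin.png

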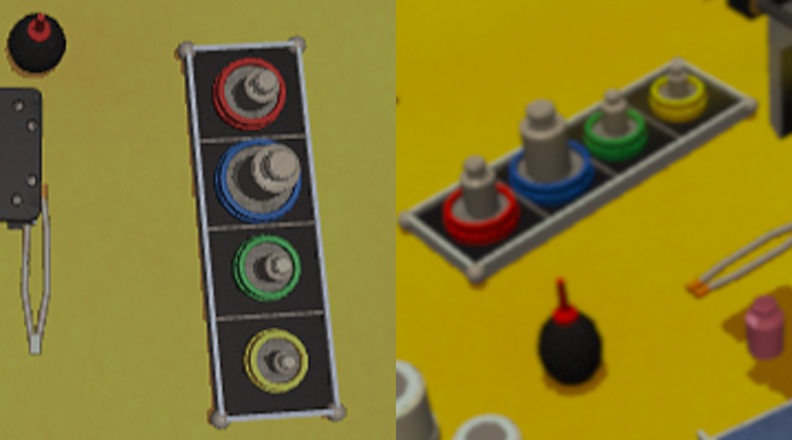

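All four weights stand upright in their own pots: red, blue, green and yellow at crop (250,93), (258,180), (267,267) and (275,360). The blower and forceps look undisturbed, and the arm is clear. Handing in.

```bash
python3 -c "
from rig import arm
print(arm.close_job(), arm.sense()['time'])"
```

```text
the job is handed in; nothing more can be done
the job is handed in; nothing more can be done
```

I put all four weights in their own pots, smallest first: 50 g in yellow, 100 g in green, 200 g in red and 500 g in blue. The job is handed in at about 35 s on the clock; no verdict was given.

- **Final check:** in both cameras all four weights look upright. Their measured centres are within about 2–4 mm of the pot centres (limit 10.5 mm). Their top heights fit standing on the recess floor to within about 3 mm, allowing for depth noise. The gripper was empty and clear, and the forceps and blower looked unmoved, though I did not measure them.
- **What disagreed:** the real fingertips were about 33 mm higher than the reported tool position. My first grasp on the 50 g weight therefore closed above its knob without touching it. I measured the offset from depth, corrected for it, and every later grasp read the right body width. The two cameras also differed by 2–4 mm, which is well within tolerance.

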